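# Dial open the reagent lockbox

## Task

Open the grey steel lockbox. Its dial reads like a clock face with 12 at the hinge side: crank it anticlockwise, passing 8 twice and stopping on 8 the third time; then clockwise, passing 1 once and stopping on 1 the second time; then slowly anticlockwise until you feel it stop dead. Then raise the lid by its bow handle until it stands upright on its stiff hinge and let go, leaving the glassware round the box where it is.

Things in the scene. Friction and masses are not known exactly. Their poses are not given: they have to be found in the camera images.
- lockbox: grey painted steel lockbox, bolted to the worktop; 190 mm front to back, 200 mm wide, 100 mm high without its lid. Origin under the centre of its floor, on the worktop. x points from its front to its hinge, y to the left of one who stands before its front, z up. It never moves, and its turn on the worktop differs from start to start (up to about 17 degrees)
- dial_centre (a point): point on the dial's upright axis at the dial's face, 14 mm above the lid's flat top, which is 104 mm above the worktop. The dial is a knurled aluminium disc of 104 mm diameter on the lid; it turns both ways without end
- dial: the dial itself: origin on its axis at the lid's top; its x axis points from its axis along the engraved pointer line to the knob, z up. The dial reads the hour that the knob and the pointer line stand at
- lock_case (a point): middle of the lock under the lid, on the dial's axis, hidden while the lid is shut. Three wheels: one is fixed to the dial; the dial drags the second, and that the third, only after 332 degrees of lost motion one way, so numbers count only with the stated passes. Where the wheels stand at the start is unknown. Each stop must be within 6 degrees of its mark
- lock_bolt (a point): fixed point of the lid where its spring bolt lies, 95 mm in front of the dial's axis, hidden while the lid is shut. After both numbers, somewhere between 50 and 150 degrees anticlockwise of 1 (different each time, nothing shows it), the bolt snaps back 10 mm and the dial stops dead: the force at the knob, under 4 N till then, rises steeply
- knob_grip (a point): black revolving crank knob that stands on the dial, 40 mm from the dial's axis: an upright cylinder, 18 mm diameter, 49 mm high, free to spin on its own pin so that a grip need not turn with the dial. The point lies on the knob's axis, 46 mm above the lid's top, 20 mm below the knob's upper end, 32 mm above the dial's face
- mark_12 (a point): double raised mark, 12, on the fixed flat scale ring that lies round the dial (106 to 136 mm diameter, 5 mm high), 60.5 mm from the dial's axis toward the hinge. The ring has twelve raised marks like the hours of a clock face, without numerals, counted clockwise seen from above, 30 degrees apart
- handle_grip (a point): middle of the bow handle's bar on the lid: a round steel bar of 10 mm diameter and 84 mm clear length, parallel to the lockbox's y, 40 mm above the lid's top, 26 mm behind the lid's front edge and 94 mm in front of the dial's axis
- hinge_mid (a point): middle of the lid's hinge axis (parallel to the lockbox's y, at the back upper edge, 98 mm above the worktop). The handle's bar is 172 mm in front of it and 46 mm above it when the lid is shut
- lid (a joint): opening angle of the lid: 0 shut, 1.57 upright, stop at 1.6. Its stiff hinge holds it wherever it is left; raising it takes about 8 N at the handle. It cannot be raised while the bolt is shot
- beaker_mid (a point): glass beaker, 53 mm diameter, 66 mm high, standing loose beside the lockbox on its left; the point is half-way up. To be left alone
- dropper_0_mid (a point): brown dropper bottle, 33 mm diameter, 92 mm high, standing loose beside the lockbox on its left; the point is half-way up. To be left alone
- spirit_lamp_mid (a point): glass spirit lamp, 62 mm diameter, 72 mm high, standing loose beside the lockbox on its right; the point is half-way up. To be left alone

How it is judged (in metres and radians):
At the end, for the whole second after the job is handed in: the lid stands open by at least 1.25 rad (72 degrees), at rest, with nothing holding it (value of joint lid above 1.25 rad and velocity of joint lid between -0.05 and 0.05 rad/s); the robot touches nothing.
It fails at once if the beaker, the dropper bottle or the spirit lamp is pushed more than 15 mm or knocked over (distance of any of beaker_mid, dropper_0_mid, spirit_lamp_mid from where it was at the start of the episode above 0.015 m).
It also fails if it takes over 72 s, if anything falls off the work surface, if the arm or the gripper's body presses on something with over 40 N, if the wrist force passes 120 N, or if a joint passes its speed limit or range.

## Robot

A 6-joint arm with a two-finger parallel gripper is mounted at the origin on a cart in front of the work surface, level with it; the furniture and walls round the work are solid. World frame = base frame: x ahead of the robot, y to its left, z up, the work surface at z = 0. Lengths are in mm, angles in rad, forces in N, time in s.
With the tool pointing down it reaches from about 350 to 975 mm from the base axis. Payload 7.1 kg.
Tool frame: the origin (TCP) lies between the finger pads; the fingertips stand 8 mm ahead of it and the grasp point (between the pads) lies 11 mm behind it; x points along the fingers, y is the direction in which the jaws open and shut, and the axes are right-handed (so a half turn about x gives the same grasp; the last joint's range is limited). The gripper opens to 88 mm and grips with 3 to 60 N. Pads are 20 mm wide; open, the fingers measure 115 mm over their backs; the gripper's body (75 mm by 178 mm) begins 61 mm behind the grasp point.
Start: joints at [1.292, 0.423, 1.63, -0, 1.089, -0.019], TCP at [160.523, 604.018, 230.675] pointing down, gripper open.
Joint ranges: [-3, 3], [-0.9, 2.11], [0.09, 2.58], [-1.31, 4.45], [0.11, 2.69], [-2.54, 2.54]. Speed limits (rad/s): [2.39, 2.39, 3.01, 3.14, 3.14, 3.14].

## Interface

Orientations are given as a rotation vector (axis times angle).
In Python, from workcell import ctrl gives the robot as it stands.
- The arm moves only by the tool apply_moves, never from a script. Its argument "increments" is a list of rows, each an object with "gripper": the opening in per cent of the stroke, from 0 (shut) to 100 (fully open); "delta_pos": the shift along the tool's x, y, z in cm, a list of three; "dr": the turn, a rotation vector about the tool's x, y, z in rad, a list of three. In form: [{"gripper": gripper, "delta_pos": [dx, dy, dz], "dr": [ax, ay, az]}, ...]. A call has exactly 5 rows; each row shifts and turns the commanded pose from where the row before left it, along the tool's axes as they then stand; what a row does not reach is not made up. A row lasts 1/12 s, in which the tool goes at most 41.7 mm and 7.16 degrees, less where a joint would pass 70% of its speed; a pose out of reach is approached as far as the arm can. A call with a gripper value outside its range is refused whole. The fingers move at their own pace and stop on an object; the grip force is fixed at half the most. Time passes only in rows, so rows that do not move let the fingers close, or fill a call up. It gives the time, the measured TCP pose, the force and the opening at its end, in the units of the state.
- ctrl.get_obs(): the state, without advancing time (a new reading comes with each control period).
- ctrl.get_image(name): name is "scene" or "top"; returns a dict with "img" (420x560x3 uint8, red, green, blue), "range_z" (420x560 float32, mm along the optical axis (not along the pixel's ray), 0 where there is no reading), "mtx" (3x3 intrinsics, pixels), "k1" (the pictures are not rectified: a ray, as slopes to the right and down, at radius r is drawn at 1 + k1 r^2 times it, then the intrinsics apply), "rvec" (rotation vector, rad) and "tvec" (3), from world to camera coordinates, as OpenCV has them. Camera axes: x right, y down, z forward; pixel columns grow to the right and rows downward; lengths in mm; the calibration is good to about 2 mm. A picture is of the moment at which its call begins.
- ctrl.close_job(): hands the job in, once; it reports no verdict.
The state is a dict: "t": time; "qpos": joint angles; "qvel": joint speeds; "joint_torque": joint torques, N m; "ee_pos": TCP position; "orientation": TCP orientation; "ft_force": force on the tool from outside, world axes, zero at the start; "moment": the same for the moment, N m; "width": finger opening in mm.
Only numpy, scipy, OpenCV 4.12 (cv2) and the standard library are available. Lean on these libraries where they do the work, as an engineer would, in place of code of your own. Each camera call takes 0.05 s, during which the arm holds its last target. There are 200 camera calls.

## Working session

There is one attempt and no reset: what is moved stays moved. The work goes in short steps, Python scripts to look and compute and a tool call to move; the robot and the scene stay as the last step left them, time stands still between calls to the robot, and variables do not carry over. Pictures are saved under pics/ and viewed, about 8 in all and at most 12, crops included, and the job is handed in when it is done.

Besides the shell and the picture viewer there is one more tool, called after "Call:" as name([rows], argument=value, ...), one row to a line, values as JSON. apply_moves: Moves the arm, as the interface text tells. Its arguments: {"type":"object","properties":{"increments":{"type":"array","items":{"type":"object","properties":{"gripper":{"type":"number"},"delta_pos":{"type":"array","items":{"type":"number"}},"dr":{"type":"array","items":{"type":"number"}}}}}},"required":["increments"]}

```bash
ls; mkdir -p pics; python3 - <<'E'
from workcell import ctrl
import cv2,numpy as np
o=ctrl.get_obs();print(o)
for n in("scene","top"):
    d=ctrl.get_image(n);np.savez(n+"0.npz",**d);cv2.imwrite(f"pics/{n}0.png",d["img"][:,:,::-1]);print(n,d["mtx"],d["k1"],d["rvec"],d["tvec"])
E
```

```text
pics
{'t': 0.0, 'qpos': array([ 1.29199441e+00,  4.23848736e-01,  1.63068162e+00,  4.79565098e-05,
        1.08859254e+00, -1.89813177e-02]), 'qvel': array([-2.96816589e-05,  1.79825238e-04, -2.86306607e-04,  1.04444497e-03,
       -7.05615619e-04, -6.05056418e-04]), 'joint_torque': array([ 4.05943429e-04, -5.44618213e+01, -2.73666877e+01,  6.44867029e-02,
        2.27453263e-02, -1.32695227e-04]), 'ee_pos': array([160.36968931, 603.51576305, 229.90005096]), 'orientation': array([ 0.20279751,  1.56142358, -0.20517027]), 'ft_force': array([-0.91450653, -0.31083628,  0.10152322]), 'moment': array([ 0.01534149,  0.07389842, -0.0334087 ]), 'width': 87.87508599848414}
scene [[520.35708073   0.         287.26232176]
 [  0.         520.35708073 213.8673142 ]
 [  0.           0.           1.        ]] -0.1800213217768928 [ 1.90540081 -1.13247473  0.61630216] [-144.62068679  420.67834981  548.83360547]
top [[515.30012881   0.         271.66004689]
 [  0.         515.30012881 205.66631617]
 [  0.           0.           1.        ]] -0.06613922167637658 [ 2.1284274  -2.12167105  0.2188363 ] [160.679402   583.11534804 893.96942392]
```

View pics/top0.png

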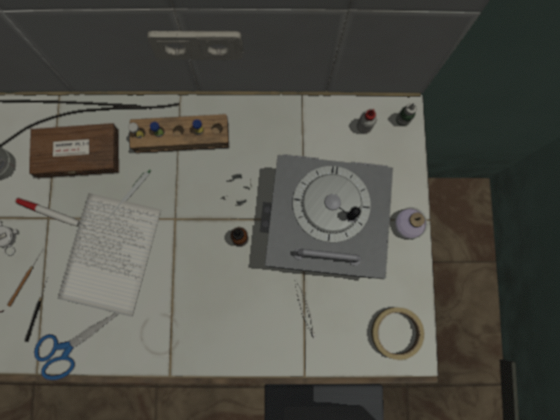

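View pics/scene0.png

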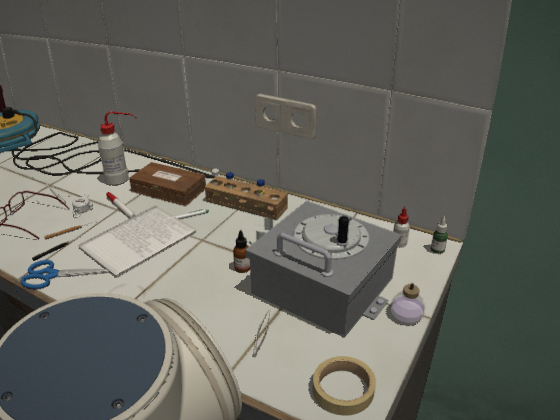

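Top view: box with lid about (275..392, 156..277), dial centre (332,203), knob (353,213), handle bar (330,256); beaker near (237,190), dropper (238,236), lamp (409,223). Scene view: box seen from the front, knob (343,230).

```bash
cat > h.py <<'E'
import cv2,numpy as np
from scipy.spatial.transform import Rotation as R
def ray(d,px):
    K=d["mtx"];k=float(d["k1"]);dist=np.array([k,0,0,0,0.])
    u=cv2.undistortPoints(np.array(px,float).reshape(-1,1,2),K,dist).reshape(-1,2)
    Rm=cv2.Rodrigues(np.asarray(d["rvec"],float))[0];t=np.asarray(d["tvec"],float).ravel()
    return -Rm.T@t,(np.c_[u,np.ones(len(u))])@Rm
def onz(d,px,z):
    c,r=ray(d,px);return c+r*((z-c[2])/r[:,2])[:,None]
def proj(d,P):
    return cv2.projectPoints(np.array(P,float).reshape(-1,1,3),np.asarray(d["rvec"],float),np.asarray(d["tvec"],float),d["mtx"],np.array([float(d["k1"]),0,0,0,0.]))[0].reshape(-1,2)
E
python3 - <<'E'
from h import *
d=dict(np.load("top0.npz"));s=dict(np.load("scene0.npz"))
print("cam",ray(d,[[0,0]])[0],"tcp px",proj(d,[160,603,230]),proj(s,[160,603,230]))
# all pixels to 3D
v,u=np.mgrid[0:420,0:560];px=np.c_[u.ravel(),v.ravel()]
c,r=ray(d,px);P=(c+r*d["range_z"].ravel()[:,None]).reshape(420,560,3)
for n,q in dict(dial=(332,203),lid=(285,265),knob=(353,213),bar=(330,256),table=(200,300),lamp=(409,223),drop=(238,236)).items(): print(n,P[q[1],q[0]].round(1),d["range_z"][q[1],q[0]])
m=((abs(P[...,2]-105)<8)&(d["range_z"]>0)).astype(np.uint8)
m[:, :250]=0
m=cv2.morphologyEx(m,cv2.MORPH_OPEN,np.ones((3,3)))
cs=max(cv2.findContours(m,0,2)[0],key=cv2.contourArea)
hull=cv2.convexHull(cs).reshape(-1,2)
W=onz(d,hull,104)[:,:2].astype(np.float32)
print(cv2.minAreaRect(W)); print(cv2.boxPoints(cv2.minAreaRect(W)))
for n,(a,b) in dict(knob=(70,200),bar=(130,160)).items(): pass
kn=(P[...,2]>140)&(P[...,2]<200)&(d["range_z"]>0)
n,l,st,ce=cv2.connectedComponentsWithStats(kn.astype(np.uint8))
for i in range(1,n):
    if st[i,4]>15: print(st[i],ce[i],np.median(P[l==i],0))
im=d["img"][:,:,::-1];crop=cv2.resize(im[140:290,220:440],None,fx=3.6,fy=3.6,interpolation=cv2.INTER_CUBIC)
cv2.imwrite("pics/crop0.png",cv2.convertScaleAbs(crop,alpha=1.6))
E
```

```text
cam [399.98935648 173.39005076 987.40423093] tcp px [[-40.10680094 474.91856676]] [[-69.19758107 209.61371092]]
dial [574.5  59.8 122.8] 883.2503
lid [470.1 139.9 100.2] 884.41534
knob [548.8  32.1 169.1] 833.2255
bar [481.2  68.  147. ] 841.4834
table [411.4 297.   -1.1] 970.8146
lamp [551.8 -92.2  51.3] 950.7869
drop [523.9 222.9  71.2] 922.28705
((558.0275268554688, 60.882598876953125), (208.40390014648438, 201.640625), 83.81951904296875)
[[446.57477  -31.859314]
 [647.0434   -53.56808 ]
 [669.4803   153.62451 ]
 [469.01166  175.33328 ]]
[   0   43  560   21 8949] [281.98145044  52.28170745] [831.38132319 135.56891497 172.7486642 ]
[348 206  13  13 125] [354.24 212.12] [550.82224652  29.47965016 166.8173537 ]
[298 249  63  12 374] [328.84224599 254.22727273] [484.33315471  70.0542317  147.21162109]
```

View pics/crop0.png

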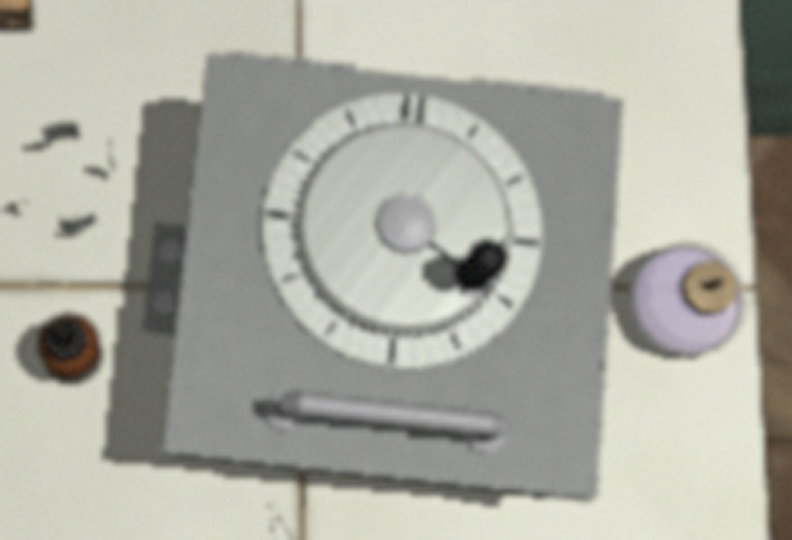

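The crop shows ring marks with the double 12 mark at (413,108), dial centre (405,222), and the knob near the 4.

```bash
python3 - <<'E'
from h import *
d=dict(np.load("top0.npz"));s=dict(np.load("scene0.npz"))
def P3(d):
    v,u=np.mgrid[0:420,0:560];c,r=ray(d,np.c_[u.ravel(),v.ravel()]);return (c+r*d["range_z"].ravel()[:,None]).reshape(420,560,3)
P=P3(d)
g=cv2.cvtColor(d["img"],6);roi=np.zeros_like(g);roi[158:250,285:380]=1
print(g[203,300],g[230,285],g[260,285])
m=((g>140)&(roi>0)).astype(np.uint8) if g[203,300]>150 else ((g>(int(g[230,285])+20))&(roi>0)).astype(np.uint8)
m=cv2.morphologyEx(m,cv2.MORPH_CLOSE,np.ones((5,5)))
c=max(cv2.findContours(m,0,cv2.CHAIN_APPROX_NONE)[0],key=cv2.contourArea)
W=onz(d,cv2.convexHull(c).reshape(-1,2),109)[:,:2]
print("ring",cv2.fitEllipse(W.astype(np.float32)),cv2.minEnclosingCircle(W.astype(np.float32)))
# knob: scene + top; knob top z=104+66=170
for nm,dd in (("top",d),("scene",s)):
    gg=dd["img"].max(2); Q=P3(dd)
    k=((gg<60)&(Q[...,2]>120)&(Q[...,2]<178)&(abs(Q[...,0]-560)<80)&(abs(Q[...,1]-60)<80)).astype(np.uint8)
    n,l,st,ce=cv2.connectedComponentsWithStats(k);i=1+st[1:,4].argmax();print(nm,st[i],ce[i])
    q=Q[l==i];t=q[q[:,2]>162]
    print(" n",len(t),t.mean(0).round(1), "mid", (lambda x:(x[:,:2].min(0)+x[:,:2].max(0))/2)(t), "all",q.mean(0).round(1))
b=(P[...,2]>138)&(P[...,2]<158)&(P[...,0]<515)&(P[...,0]>440)&(abs(P[...,1]-60)<80)&(d["range_z"]>0)
v,u=np.nonzero(b);p=np.c_[u,v].astype(np.float32);W=onz(d,p,149)[:,:2].astype(np.float32);print("bar",cv2.minAreaRect(W))
mk=onz(d,[[220+413/3.6,140+108/3.6],[220+392/3.6,140+350/3.6],[220+277/3.6,140+214/3.6],[220+526/3.6,140+242/3.6]],109)[:,:2]; print("marks 12 6 9 3",mk.round(1),mk.mean(0))
v=mk[0]-mk[1];w=mk[2]-mk[3];print(np.degrees([np.arctan2(v[1],v[0]),np.arctan2(w[1],w[0])-np.pi/2]))
# non-robot obstacles near box
E
```

```text
109 90 90
ring ((577.0950927734375, 58.621795654296875), (134.00570678710938, 134.54507446289062), 140.81329345703125) ((577.1065063476562, 58.59299850463867), 67.55647277832031)
top [345 207  16  14 135] [352.71851852 213.55555556]
 n 76 [551.6  28.6 168. ] mid [551.80350193  28.37139024] all [550.2  30.4 155.8]
scene [337 216  12  27 242] [342.59917355 229.32231405]
 n 66 [549.5  26.4 167.2] mid [550.2601826   26.49310641] all [548.2  26.2 148.6]
bar ((483.9745788574219, 70.34542846679688), (103.37738037109375, 9.929342269897461), 83.87348175048828)
marks 12 6 9 3 [[636.8  51.9]
 [517.2  64.6]
 [583.4 119.1]
 [570.1  -1.6]] [576.88102849  58.49851542]
[-6.04377195 -6.28202373]
```

```bash
cat >> h.py <<'E'
PSI=np.radians(-6.15);C=np.array([577.0,58.6]);BX=np.array([np.cos(PSI),np.sin(PSI),0]);BY=np.array([-BX[1],BX[0],0]);BZ=np.array([0,0,1.])
def pose():
    from workcell import ctrl
    o=ctrl.get_obs();return o,np.array(o["ee_pos"]),R.from_rotvec(o["orientation"])
E
python3 - <<'E'
from h import *
o,p,r=pose();print(r.as_matrix().round(3))
D=R.from_matrix(np.c_[-BZ,BY,np.cross(-BZ,BY)])
D2=R.from_matrix(np.c_[-BZ,-BY,np.cross(-BZ,-BY)])
for d in(D,D2):print("turn tool-frame",(r.inv()*d).as_rotvec())
t=np.array([551,27.5,230]);print("world shift",t-p,"tool-cm start frame",r.inv().apply(t-p)/10, "D frame",D.inv().apply(t-p)/10,D2.inv().apply(t-p)/10)
E
```

```text
[[-0.     0.257  0.966]
 [-0.001  0.966 -0.257]
 [-1.    -0.001 -0.   ]]
turn tool-frame [-1.52489021e-01 -1.22944887e-04  1.41754901e-03]
turn tool-frame [2.98910289e+00 2.12271515e-03 1.84104374e-04]
world shift [ 3.90593254e+02 -5.76048748e+02  2.13693508e-02] tool-cm start frame [  0.06196445 -45.63644037  52.54773041] D frame [-2.13693508e-03 -5.30888550e+01  4.50058437e+01] [-2.13693508e-03  5.30888550e+01 -4.50058437e+01]
```

Call:
apply_moves([
  {"gripper":100,"delta_pos":[0,0,0],"dr":[-0.0305,0,0]},
  {"gripper":100,"delta_pos":[0,0,0],"dr":[-0.0305,0,0]},
  {"gripper":100,"delta_pos":[0,0,0],"dr":[-0.0305,0,0]},
  {"gripper":100,"delta_pos":[0,0,0],"dr":[-0.0305,0,0]},
  {"gripper":100,"delta_pos":[0,0,0],"dr":[-0.0305,0,0]},
])

```text
t: 0.52
ee_pos: [160.4, 603.7, 230.2]
orientation: [0.082, 1.569, -0.084]
ft_force: [-0.1, -0.7, -0.4]
width: 87.8
```

Call:
apply_moves([
  {"gripper":100,"delta_pos":[0,-2.12,1.8],"dr":[0,0,0]},
  {"gripper":100,"delta_pos":[0,-2.12,1.8],"dr":[0,0,0]},
  {"gripper":100,"delta_pos":[0,-2.12,1.8],"dr":[0,0,0]},
  {"gripper":100,"delta_pos":[0,-2.12,1.8],"dr":[0,0,0]},
  {"gripper":100,"delta_pos":[0,-2.12,1.8],"dr":[0,0,0]},
])

```text
t: 0.93
ee_pos: [239.0, 487.6, 230.3]
orientation: [0.083, 1.569, -0.084]
ft_force: [0.8, -0.6, -0.2]
width: 87.8
```

Call:
apply_moves([
  {"gripper":100,"delta_pos":[0,-2.12,1.8],"dr":[0,0,0]},
  {"gripper":100,"delta_pos":[0,-2.12,1.8],"dr":[0,0,0]},
  {"gripper":100,"delta_pos":[0,-2.12,1.8],"dr":[0,0,0]},
  {"gripper":100,"delta_pos":[0,-2.12,1.8],"dr":[0,0,0]},
  {"gripper":100,"delta_pos":[0,-2.12,1.8],"dr":[0,0,0]},
])

```text
t: 1.35
ee_pos: [317.2, 372.6, 230.5]
orientation: [0.084, 1.569, -0.084]
ft_force: [0.2, 0.2, 0.0]
width: 88.1
```

Call:
apply_moves([
  {"gripper":100,"delta_pos":[0,-2.12,1.8],"dr":[0,0,0]},
  {"gripper":100,"delta_pos":[0,-2.12,1.8],"dr":[0,0,0]},
  {"gripper":100,"delta_pos":[0,-2.12,1.8],"dr":[0,0,0]},
  {"gripper":100,"delta_pos":[0,-2.12,1.8],"dr":[0,0,0]},
  {"gripper":100,"delta_pos":[0,-2.12,1.8],"dr":[0,0,0]},
])

```text
t: 1.77
ee_pos: [395.3, 257.6, 230.5]
orientation: [0.084, 1.569, -0.084]
ft_force: [0.3, -0.0, -0.2]
width: 87.7
```

Call:
apply_moves([
  {"gripper":100,"delta_pos":[0,-2.12,1.8],"dr":[0,0,0]},
  {"gripper":100,"delta_pos":[0,-2.12,1.8],"dr":[0,0,0]},
  {"gripper":100,"delta_pos":[0,-2.12,1.8],"dr":[0,0,0]},
  {"gripper":100,"delta_pos":[0,-2.12,1.8],"dr":[0,0,0]},
  {"gripper":100,"delta_pos":[0,-2.12,1.8],"dr":[0,0,0]},
])

```text
t: 2.18
ee_pos: [473.4, 142.6, 230.5]
orientation: [0.084, 1.57, -0.084]
ft_force: [-0.1, -0.4, 0.2]
width: 87.8
```

Call:
apply_moves([
  {"gripper":100,"delta_pos":[0,-2.12,1.8],"dr":[0,0,0]},
  {"gripper":100,"delta_pos":[0,-2.12,1.8],"dr":[0,0,0]},
  {"gripper":100,"delta_pos":[0,-2.12,1.8],"dr":[0,0,0]},
  {"gripper":100,"delta_pos":[0,-2.12,1.8],"dr":[0,0,0]},
  {"gripper":100,"delta_pos":[0,-2.12,1.8],"dr":[0,0,0]},
])

```text
t: 2.6
ee_pos: [551.5, 27.6, 230.4]
orientation: [0.084, 1.57, -0.084]
ft_force: [0.1, 0.4, 0.0]
width: 87.6
```

```bash
python3 - <<'E'
from h import *
from workcell import ctrl
o,p,r=pose();print(o["t"],p,o["ft_force"],r.as_matrix().round(3),o["qpos"])
D=R.from_matrix(np.c_[-BZ,BY,np.cross(-BZ,BY)])
print(r.inv().apply(np.array([551,27.5,139])-p)/10,(r.inv()*D).as_rotvec())
d=ctrl.get_image("scene");cv2.imwrite("pics/s1.png",d["img"][:,:,::-1])
E
```

```text
2.6 [551.52778517  27.56594193 230.38198973] [0.10212451 0.41150776 0.04041572] [[-0.001  0.107  0.994]
 [ 0.     0.994 -0.107]
 [-1.    -0.    -0.001]] [ 2.83753427e-02  3.17575713e-01  1.79199648e+00  2.76254409e-05
  1.03265668e+00 -1.43501401e+00]
[ 9.13823068 -0.0116425  -0.04597756] [-8.33952408e-05 -6.33577524e-04  6.26022482e-05]
```

View pics/s1.png

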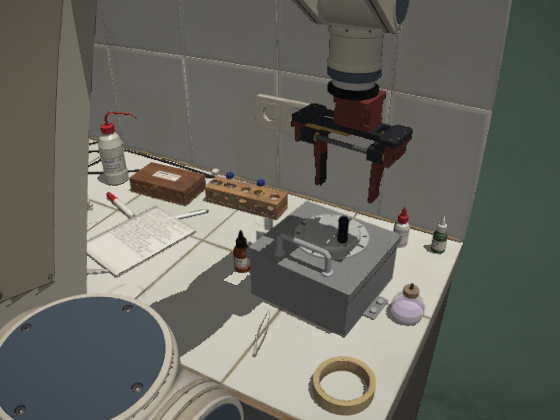

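The gripper is centred above the knob at (343,228) with its jaws straddling it. I'll descend and grip.

Call:
apply_moves([
  {"gripper":100,"delta_pos":[1.82,0,0],"dr":[0,0,0]},
  {"gripper":100,"delta_pos":[1.82,0,0],"dr":[0,0,0]},
  {"gripper":100,"delta_pos":[1.82,0,0],"dr":[0,0,0]},
  {"gripper":100,"delta_pos":[1.82,0,0],"dr":[0,0,0]},
  {"gripper":100,"delta_pos":[1.82,0,0],"dr":[0,0,0]},
])

```text
t: 3.07
ee_pos: [550.8, 28.9, 138.6]
orientation: [0.084, 1.57, -0.084]
ft_force: [0.6, -0.4, 0.0]
width: 88.0
```

Call:
apply_moves([
  {"gripper":0,"delta_pos":[0,0,0],"dr":[0,0,0]},
  {"gripper":0,"delta_pos":[0,0,0],"dr":[0,0,0]},
  {"gripper":0,"delta_pos":[0,0,0],"dr":[0,0,0]},
  {"gripper":0,"delta_pos":[0,0,0],"dr":[0,0,0]},
  {"gripper":0,"delta_pos":[0,0,0],"dr":[0,0,0]},
])

```text
t: 3.48
ee_pos: [551.9, 29.0, 140.9]
orientation: [0.084, 1.567, -0.084]
ft_force: [-0.5, -0.2, -0.6]
width: 57.9
```

Call:
apply_moves([
  {"gripper":0,"delta_pos":[0,0,0],"dr":[0,0,0]},
  {"gripper":0,"delta_pos":[0,0,0],"dr":[0,0,0]},
  {"gripper":0,"delta_pos":[0,0,0],"dr":[0,0,0]},
  {"gripper":0,"delta_pos":[0,0,0],"dr":[0,0,0]},
  {"gripper":0,"delta_pos":[0,0,0],"dr":[0,0,0]},
])

```text
t: 3.9
ee_pos: [551.2, 28.9, 139.8]
orientation: [0.084, 1.569, -0.084]
ft_force: [-0.3, 0.8, -0.3]
width: 24.6
```

Call:
apply_moves([
  {"gripper":0,"delta_pos":[0,0,0],"dr":[0,0,0]},
  {"gripper":0,"delta_pos":[0,0,0],"dr":[0,0,0]},
  {"gripper":0,"delta_pos":[0,0,0],"dr":[0,0,0]},
  {"gripper":0,"delta_pos":[0,0,0],"dr":[0,0,0]},
  {"gripper":0,"delta_pos":[0,0,0],"dr":[0,0,0]},
])

```text
t: 4.32
ee_pos: [551.2, 28.9, 139.7]
orientation: [0.084, 1.569, -0.084]
ft_force: [0.2, -0.2, 0.6]
width: 17.5
```

```bash
python3 - <<'E'
from h import *
o,p,r=pose();print(o["t"],p,o["ft_force"],o["width"],r.as_matrix().round(3))
v=r.as_matrix();q=p-11*v[:,0];d=q[:2]-C;print("grasp",q,"radius",np.hypot(*d),"hour deg cw",np.degrees(PSI-np.arctan2(d[1],d[0])))
E
```

```text
4.3167 [551.17565273  28.92431852 139.65897117] [ 0.2191443  -0.22851245  0.62468812] 17.525208661538795 [[-0.     0.107  0.994]
 [ 0.     0.994 -0.107]
 [-1.     0.    -0.   ]]
grasp [551.17597676  28.92372721 150.65897115] radius 39.33905620026729 hour deg cw 124.87949482257663
```

```bash
cat >> h.py <<'E'
def arc(a0,step,n,rad=4.0):
    a=np.radians(a0+step*np.arange(n+1));P=np.c_[-rad*np.sin(a),rad*np.cos(a)].round(2);return np.diff(P,axis=0).round(2)
E
python3 - <<'E'
from h import *
for r in arc(124.8,-14.4,27).reshape(-1,2)[:25].reshape(5,5,2): print(r.tolist())
E
```

```text
[[-0.47, 0.89], [-0.23, 0.97], [0.02, 1.0], [0.27, 0.97], [0.5, 0.87]]
[[0.71, 0.71], [0.85, 0.52], [0.96, 0.29], [1.0, 0.05], [0.99, -0.21]]
[[0.89, -0.45], [0.76, -0.65], [0.57, -0.83], [0.35, -0.94], [0.11, -0.99]]
[[-0.15, -1.0], [-0.39, -0.92], [-0.6, -0.8], [-0.79, -0.62], [-0.91, -0.41]]
[[-0.99, -0.17], [-1.0, 0.09], [-0.95, 0.33], [-0.83, 0.55], [-0.67, 0.75]]
```

Call:
apply_moves([
  {"gripper":0,"delta_pos":[0,-0.47,0.89],"dr":[0,0,0]},
  {"gripper":0,"delta_pos":[0,-0.23,0.97],"dr":[0,0,0]},
  {"gripper":0,"delta_pos":[0,0.02,1.0],"dr":[0,0,0]},
  {"gripper":0,"delta_pos":[0,0.27,0.97],"dr":[0,0,0]},
  {"gripper":0,"delta_pos":[0,0.5,0.87],"dr":[0,0,0]},
])

```text
t: 4.73
ee_pos: [597.8, 25.6, 139.2]
orientation: [0.087, 1.573, -0.084]
ft_force: [-7.2, 10.1, 1.7]
width: 17.7
```

```bash
cat >> h.py <<'E'
def st():
    o,p,r=pose();q=p-11*r.as_matrix()[:,0];d=q[:2]-C
    print(o["t"],"grasp",q.round(2),"rad",np.hypot(*d).round(2),"hourdeg",(np.degrees(PSI-np.arctan2(d[1],d[0]))%360).round(2),"F",o["ft_force"].round(1),"M",o["moment"].round(2),"w",round(o["width"],1))
E
python3 -c "
from h import *
st()
from workcell import ctrl
d=ctrl.get_image('scene');cv2.imwrite('pics/s2.png',cv2.resize(d['img'][80:340,180:480,::-1],None,fx=2,fy=2))"
```

```text
4.7333 grasp [597.81  25.6  150.25] rad 39.02 hourdeg 51.62 F [-7.2 10.1  1.7] M [2.03 1.42 0.03] w 17.7
```

View pics/s2.png

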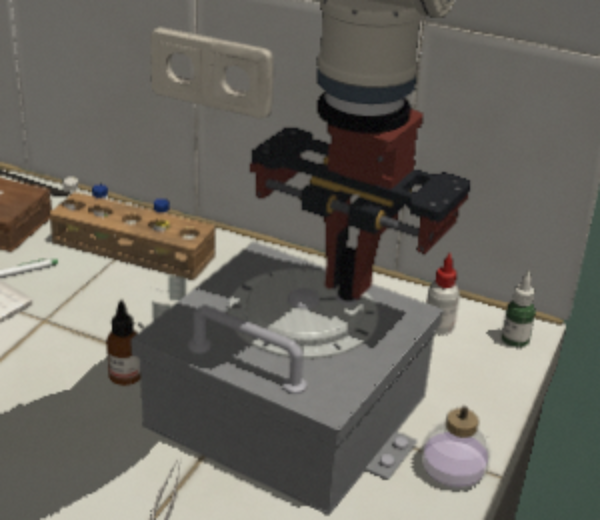

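The grip held and the knob moved round with it. There is about 12 N inward, so my circle is off by about 1 mm. I'll sample another arc.

Call:
apply_moves([
  {"gripper":0,"delta_pos":[0,0.77,0.66],"dr":[0,0,0]},
  {"gripper":0,"delta_pos":[0,0.85,0.52],"dr":[0,0,0]},
  {"gripper":0,"delta_pos":[0,0.96,0.29],"dr":[0,0,0]},
  {"gripper":0,"delta_pos":[0,1.0,0.05],"dr":[0,0,0]},
  {"gripper":0,"delta_pos":[0,0.99,-0.21],"dr":[0,0,0]},
])

```text
t: 5.2
ee_pos: [615.8, 68.3, 139.4]
orientation: [0.084, 1.572, -0.085]
ft_force: [-4.3, -2.4, 3.5]
width: 17.5
```

Call:
apply_moves([
  {"gripper":0,"delta_pos":[0,0.89,-0.45],"dr":[0,0,0]},
  {"gripper":0,"delta_pos":[0,0.76,-0.65],"dr":[0,0,0]},
  {"gripper":0,"delta_pos":[0,0.57,-0.83],"dr":[0,0,0]},
  {"gripper":0,"delta_pos":[0,0.35,-0.94],"dr":[0,0,0]},
  {"gripper":0,"delta_pos":[0,0.11,-0.99],"dr":[0,0,0]},
])

```text
t: 5.62
ee_pos: [580.8, 100.1, 139.9]
orientation: [0.084, 1.566, -0.084]
ft_force: [3.3, -4.1, -2.2]
width: 17.7
```

Call:
apply_moves([
  {"gripper":0,"delta_pos":[0,-0.15,-1.0],"dr":[0,0,0]},
  {"gripper":0,"delta_pos":[0,-0.39,-0.92],"dr":[0,0,0]},
  {"gripper":0,"delta_pos":[0,-0.6,-0.8],"dr":[0,0,0]},
  {"gripper":0,"delta_pos":[0,-0.79,-0.62],"dr":[0,0,0]},
  {"gripper":0,"delta_pos":[0,-0.91,-0.41],"dr":[0,0,0]},
])

```text
t: 6.03
ee_pos: [538.8, 75.0, 139.7]
orientation: [0.085, 1.57, -0.084]
ft_force: [3.3, 2.9, -2.3]
width: 17.5
```

Call:
apply_moves([
  {"gripper":0,"delta_pos":[0,-0.99,-0.17],"dr":[0,0,0]},
  {"gripper":0,"delta_pos":[0,-1.0,0.09],"dr":[0,0,0]},
  {"gripper":0,"delta_pos":[0,-0.95,0.33],"dr":[0,0,0]},
  {"gripper":0,"delta_pos":[0,-0.83,0.55],"dr":[0,0,0]},
  {"gripper":0,"delta_pos":[0,-0.67,0.75],"dr":[0,0,0]},
])

```text
t: 6.45
ee_pos: [551.1, 28.5, 139.6]
orientation: [0.086, 1.57, -0.085]
ft_force: [2.1, 9.4, -2.7]
width: 18.0
```

```bash
python3 -c "
from h import *
st()"
```

```text
6.45 grasp [551.06  28.54 150.59] rad 39.71 hourdeg 124.64 F [ 2.1  9.4 -2.7] M [ 1.79 -0.46  0.02] w 18.0
```

```bash
python3 -c "
from h import *
from scipy.optimize import least_squares
A=np.array([(597.8,25.6),(615.8,68.3),(580.8,100.1),(538.8,75),(551.1,28.5)])
for f in (0,1):
  s=least_squares(lambda x:np.hypot(*(A-x[:2]).T)-(x[2] if f else 40),[577,59,40]);print(s.x,s.fun)
  d=A-s.x[:2];print(np.degrees(PSI-np.arctan2(d[:,1],d[:,0]))%360)
"
```

```text
[576.34807135  59.92968603  40.        ] [0.48101513 0.33009831 0.41625654 0.45951094 0.31488895]
[ 51.84956791 341.87147296 270.17407372 195.71857868 122.62558295]
[576.33781072  59.93833302  40.4005793 ] [ 0.09320644 -0.06223702  0.00821465  0.04618876 -0.08537282]
[ 51.84373953 341.88651229 270.1898843  195.71262499 122.60651818]
```

```bash
sed -i 's/C=np.array(\[577.0,58.6\])/C=np.array([576.35,59.93])/' h.py; python3 -c "
from h import *
for r in arc(122.8,-15.07,40,3.98).reshape(8,5,2): print(r.tolist())"
```

```text
[[-0.44, 0.95], [-0.19, 1.03], [0.09, 1.04], [0.36, 0.98], [0.6, 0.85]]
[[0.8, 0.67], [0.95, 0.44], [1.02, 0.18], [1.04, -0.1], [0.98, -0.36]]
[[0.85, -0.61], [0.67, -0.8], [0.43, -0.95], [0.17, -1.03], [-0.11, -1.04]]
[[-0.37, -0.98], [-0.61, -0.84], [-0.81, -0.66], [-0.95, -0.43], [-1.03, -0.16]]
[[-1.04, 0.11], [-0.97, 0.38], [-0.85, 0.62], [-0.65, 0.81], [-0.41, 0.96]]
[[-0.16, 1.03], [0.12, 1.04], [0.38, 0.97], [0.63, 0.84], [0.82, 0.64]]
[[0.96, 0.41], [1.03, 0.15], [1.04, -0.13], [0.96, -0.39], [0.84, -0.63]]
[[0.64, -0.82], [0.4, -0.97], [0.14, -1.03], [-0.13, -1.04], [-0.4, -0.96]]
```

Call:
apply_moves([
  {"gripper":0,"delta_pos":[0,-0.44,0.95],"dr":[0,0,0]},
  {"gripper":0,"delta_pos":[0,-0.19,1.03],"dr":[0,0,0]},
  {"gripper":0,"delta_pos":[0,0.09,1.04],"dr":[0,0,0]},
  {"gripper":0,"delta_pos":[0,0.36,0.98],"dr":[0,0,0]},
  {"gripper":0,"delta_pos":[0,0.6,0.85],"dr":[0,0,0]},
])

```text
t: 6.87
ee_pos: [598.7, 26.8, 139.4]
orientation: [0.084, 1.573, -0.086]
ft_force: [-7.1, -0.1, 4.0]
width: 17.5
```

Call:
apply_moves([
  {"gripper":0,"delta_pos":[0,0.8,0.67],"dr":[0,0,0]},
  {"gripper":0,"delta_pos":[0,0.95,0.44],"dr":[0,0,0]},
  {"gripper":0,"delta_pos":[0,1.02,0.18],"dr":[0,0,0]},
  {"gripper":0,"delta_pos":[0,1.04,-0.1],"dr":[0,0,0]},
  {"gripper":0,"delta_pos":[0,0.98,-0.36],"dr":[0,0,0]},
])

```text
t: 7.28
ee_pos: [613.9, 73.6, 139.8]
orientation: [0.083, 1.568, -0.086]
ft_force: [-1.5, -3.8, 1.2]
width: 17.4
```

Call:
apply_moves([
  {"gripper":0,"delta_pos":[0,0.85,-0.61],"dr":[0,0,0]},
  {"gripper":0,"delta_pos":[0,0.67,-0.8],"dr":[0,0,0]},
  {"gripper":0,"delta_pos":[0,0.43,-0.95],"dr":[0,0,0]},
  {"gripper":0,"delta_pos":[0,0.17,-1.03],"dr":[0,0,0]},
  {"gripper":0,"delta_pos":[0,-0.11,-1.04],"dr":[0,0,0]},
])

```text
t: 7.7
ee_pos: [572.8, 100.1, 140.0]
orientation: [0.085, 1.565, -0.084]
ft_force: [6.3, 0.4, -3.9]
width: 17.6
```

Call:
apply_moves([
  {"gripper":0,"delta_pos":[0,-0.37,-0.98],"dr":[0,0,0]},
  {"gripper":0,"delta_pos":[0,-0.61,-0.84],"dr":[0,0,0]},
  {"gripper":0,"delta_pos":[0,-0.81,-0.66],"dr":[0,0,0]},
  {"gripper":0,"delta_pos":[0,-0.95,-0.43],"dr":[0,0,0]},
  {"gripper":0,"delta_pos":[0,-1.03,-0.16],"dr":[0,0,0]},
])

```text
t: 8.12
ee_pos: [536.4, 65.9, 139.7]
orientation: [0.085, 1.569, -0.083]
ft_force: [2.7, 4.3, -2.8]
width: 17.3
```

Call:
apply_moves([
  {"gripper":0,"delta_pos":[0,-1.04,0.11],"dr":[0,0,0]},
  {"gripper":0,"delta_pos":[0,-0.97,0.38],"dr":[0,0,0]},
  {"gripper":0,"delta_pos":[0,-0.85,0.62],"dr":[0,0,0]},
  {"gripper":0,"delta_pos":[0,-0.65,0.81],"dr":[0,0,0]},
  {"gripper":0,"delta_pos":[0,-0.41,0.96],"dr":[0,0,0]},
])

```text
t: 8.53
ee_pos: [560.1, 23.3, 139.4]
orientation: [0.086, 1.572, -0.084]
ft_force: [-3.0, 7.5, 2.8]
width: 17.4
```

Call:
apply_moves([
  {"gripper":0,"delta_pos":[0,-0.16,1.03],"dr":[0,0,0]},
  {"gripper":0,"delta_pos":[0,0.12,1.04],"dr":[0,0,0]},
  {"gripper":0,"delta_pos":[0,0.38,0.97],"dr":[0,0,0]},
  {"gripper":0,"delta_pos":[0,0.63,0.84],"dr":[0,0,0]},
  {"gripper":0,"delta_pos":[0,0.82,0.64],"dr":[0,0,0]},
])

```text
t: 8.95
ee_pos: [607.4, 35.0, 139.5]
orientation: [0.083, 1.572, -0.086]
ft_force: [-2.7, -3.0, 4.6]
width: 17.8
```

```bash
python3 -c "
from h import *
st()"
```

```text
8.95 grasp [607.44  35.01 150.53] rad 39.85 hourdeg 32.56 F [-2.7 -3.   4.6] M [-0.32  0.68  0.01] w 17.8
```

Call:
apply_moves([
  {"gripper":0,"delta_pos":[0,0.96,0.41],"dr":[0,0,0]},
  {"gripper":0,"delta_pos":[0,1.03,0.15],"dr":[0,0,0]},
  {"gripper":0,"delta_pos":[0,1.04,-0.13],"dr":[0,0,0]},
  {"gripper":0,"delta_pos":[0,0.96,-0.39],"dr":[0,0,0]},
  {"gripper":0,"delta_pos":[0,0.84,-0.63],"dr":[0,0,0]},
])

```text
t: 9.37
ee_pos: [608.2, 84.2, 139.8]
orientation: [0.083, 1.567, -0.086]
ft_force: [0.1, -5.5, 0.8]
width: 17.4
```

Call:
apply_moves([
  {"gripper":0,"delta_pos":[0,0.64,-0.82],"dr":[0,0,0]},
  {"gripper":0,"delta_pos":[0,0.4,-0.97],"dr":[0,0,0]},
  {"gripper":0,"delta_pos":[0,0.14,-1.03],"dr":[0,0,0]},
  {"gripper":0,"delta_pos":[0,-0.13,-1.04],"dr":[0,0,0]},
  {"gripper":0,"delta_pos":[0,-0.4,-0.96],"dr":[0,0,0]},
])

```text
t: 9.78
ee_pos: [561.2, 97.4, 139.9]
orientation: [0.085, 1.565, -0.083]
ft_force: [5.1, 1.5, -3.8]
width: 17.5
```

Call:
apply_moves([
  {"gripper":0,"delta_pos":[0,0,0],"dr":[0,0,0]},
  {"gripper":0,"delta_pos":[0,0,0],"dr":[0,0,0]},
  {"gripper":0,"delta_pos":[0,0,0],"dr":[0,0,0]},
  {"gripper":0,"delta_pos":[0,0,0],"dr":[0,0,0]},
  {"gripper":0,"delta_pos":[0,0,0],"dr":[0,0,0]},
])

```text
t: 10.2
ee_pos: [559.9, 96.9, 139.6]
orientation: [0.084, 1.569, -0.084]
ft_force: [-1.2, 0.6, 0.9]
width: 17.9
```

```bash
python3 -c "
from h import *
st()
from scipy.optimize import least_squares
A=np.array([(598.7,26.8),(613.9,73.6),(572.8,100.1),(536.4,65.9),(560.1,23.3),(607.4,35.0)])
s=least_squares(lambda x:np.hypot(*(A-x[:2]).T)-x[2],[577,59,40]);print(s.x,s.fun)
from workcell import ctrl
n=0
for nm in('top','scene'):
  d=ctrl.get_image(nm);np.savez(nm+'8.npz',**d)
  print(nm,proj(d,[[*C,118],[*(C+60*BX[:2]),109],[*(C+40*(BX*np.cos(np.radians(240))-BY*np.sin(np.radians(240)))[:2]),118]]))
d=dict(np.load('scene8.npz'));cv2.imwrite('pics/s3.png',cv2.convertScaleAbs(cv2.resize(d['img'][170:320,240:420,::-1],None,fx=4,fy=4,interpolation=2),alpha=1.5))"
```

```text
10.2 grasp [559.94  96.89 150.6 ] rad 40.44 hourdeg 239.91 F [-1.2  0.6  0.9] M [-0.15  0.16  0.02] w 17.9
[576.11833008  60.08047067  40.14285778] [ 0.07556517 -0.01515843  0.01401016 -0.00045294 -0.02565547 -0.0483085 ]
top [[331.54776585 202.52474521]
 [333.82936897 170.43750183]
 [310.50198476 211.65927933]]
scene [[330.54223311 230.35304206]
 [346.51297898 219.26990081]
 [308.29069425 229.29054819]]
```

View pics/s3.png

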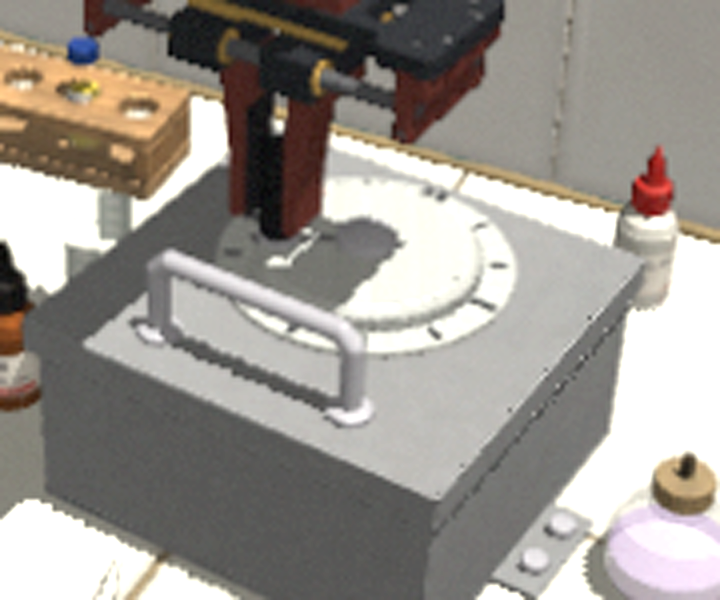

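Knob stands at 8: 239.9° measured, with the mark at left front hidden by the finger. Next is clockwise 510°.

```bash
python3 -c "
from h import *
for r in arc(240,510/35,35,3.98).reshape(7,5,2): print(r.tolist())"
```

```text
[[0.39, 0.93], [0.14, 1.0], [-0.11, 1.0], [-0.37, 0.95], [-0.58, 0.82]]
[[-0.78, 0.64], [-0.91, 0.44], [-0.99, 0.18], [-1.01, -0.07], [-0.96, -0.31]]
[[-0.84, -0.55], [-0.68, -0.75], [-0.48, -0.89], [-0.23, -0.98], [0.02, -1.01]]
[[0.28, -0.97], [0.51, -0.87], [0.72, -0.72], [0.87, -0.51], [0.97, -0.28]]
[[1.01, -0.02], [0.98, 0.23], [0.89, 0.48], [0.75, 0.68], [0.55, 0.84]]
[[0.31, 0.96], [0.07, 1.01], [-0.18, 0.99], [-0.44, 0.91], [-0.64, 0.78]]
[[-0.82, 0.58], [-0.95, 0.37], [-1.0, 0.11], [-1.0, -0.14], [-0.93, -0.39]]
```

Call:
apply_moves([
  {"gripper":0,"delta_pos":[0,0.39,0.93],"dr":[0,0,0]},
  {"gripper":0,"delta_pos":[0,0.14,1.0],"dr":[0,0,0]},
  {"gripper":0,"delta_pos":[0,-0.11,1.0],"dr":[0,0,0]},
  {"gripper":0,"delta_pos":[0,-0.37,0.95],"dr":[0,0,0]},
  {"gripper":0,"delta_pos":[0,-0.58,0.82],"dr":[0,0,0]},
])

```text
t: 10.72
ee_pos: [607.1, 86.1, 139.6]
orientation: [0.084, 1.569, -0.084]
ft_force: [-3.8, -2.9, 2.7]
width: 17.4
```

Call:
apply_moves([
  {"gripper":0,"delta_pos":[0,-0.78,0.64],"dr":[0,0,0]},
  {"gripper":0,"delta_pos":[0,-0.91,0.44],"dr":[0,0,0]},
  {"gripper":0,"delta_pos":[0,-0.99,0.18],"dr":[0,0,0]},
  {"gripper":0,"delta_pos":[0,-1.01,-0.07],"dr":[0,0,0]},
  {"gripper":0,"delta_pos":[0,-0.96,-0.31],"dr":[0,0,0]},
])

```text
t: 11.13
ee_pos: [609.9, 38.6, 139.8]
orientation: [0.085, 1.568, -0.084]
ft_force: [-1.8, 1.8, 1.5]
width: 17.5
```

Call:
apply_moves([
  {"gripper":0,"delta_pos":[0,-0.84,-0.55],"dr":[0,0,0]},
  {"gripper":0,"delta_pos":[0,-0.68,-0.75],"dr":[0,0,0]},
  {"gripper":0,"delta_pos":[0,-0.48,-0.89],"dr":[0,0,0]},
  {"gripper":0,"delta_pos":[0,-0.23,-0.98],"dr":[0,0,0]},
  {"gripper":0,"delta_pos":[0,0.02,-1.01],"dr":[0,0,0]},
])

```text
t: 11.55
ee_pos: [564.8, 21.6, 139.8]
orientation: [0.085, 1.568, -0.085]
ft_force: [2.4, 4.5, -2.3]
width: 17.6
```

Call:
apply_moves([
  {"gripper":0,"delta_pos":[0,0.28,-0.97],"dr":[0,0,0]},
  {"gripper":0,"delta_pos":[0,0.51,-0.87],"dr":[0,0,0]},
  {"gripper":0,"delta_pos":[0,0.72,-0.72],"dr":[0,0,0]},
  {"gripper":0,"delta_pos":[0,0.87,-0.51],"dr":[0,0,0]},
  {"gripper":0,"delta_pos":[0,0.97,-0.28],"dr":[0,0,0]},
])

```text
t: 11.97
ee_pos: [535.8, 59.8, 139.7]
orientation: [0.083, 1.568, -0.084]
ft_force: [7.0, -0.8, -6.0]
width: 17.5
```

Call:
apply_moves([
  {"gripper":0,"delta_pos":[0,1.01,-0.02],"dr":[0,0,0]},
  {"gripper":0,"delta_pos":[0,0.98,0.23],"dr":[0,0,0]},
  {"gripper":0,"delta_pos":[0,0.89,0.48],"dr":[0,0,0]},
  {"gripper":0,"delta_pos":[0,0.75,0.68],"dr":[0,0,0]},
  {"gripper":0,"delta_pos":[0,0.55,0.84],"dr":[0,0,0]},
])

```text
t: 12.38
ee_pos: [561.4, 98.1, 139.4]
orientation: [0.08, 1.572, -0.085]
ft_force: [0.4, -8.8, -0.5]
width: 17.3
```

Call:
apply_moves([
  {"gripper":0,"delta_pos":[0,0.31,0.96],"dr":[0,0,0]},
  {"gripper":0,"delta_pos":[0,0.07,1.01],"dr":[0,0,0]},
  {"gripper":0,"delta_pos":[0,-0.18,0.99],"dr":[0,0,0]},
  {"gripper":0,"delta_pos":[0,-0.44,0.91],"dr":[0,0,0]},
  {"gripper":0,"delta_pos":[0,-0.64,0.78],"dr":[0,0,0]},
])

```text
t: 12.8
ee_pos: [607.6, 85.3, 139.6]
orientation: [0.085, 1.571, -0.083]
ft_force: [-4.6, 1.4, 4.7]
width: 17.5
```

Call:
apply_moves([
  {"gripper":0,"delta_pos":[0,-0.82,0.58],"dr":[0,0,0]},
  {"gripper":0,"delta_pos":[0,-0.95,0.37],"dr":[0,0,0]},
  {"gripper":0,"delta_pos":[0,-1.0,0.11],"dr":[0,0,0]},
  {"gripper":0,"delta_pos":[0,-1.0,-0.14],"dr":[0,0,0]},
  {"gripper":0,"delta_pos":[0,-0.93,-0.39],"dr":[0,0,0]},
])

```text
t: 13.22
ee_pos: [608.5, 36.5, 139.8]
orientation: [0.085, 1.568, -0.084]
ft_force: [3.8, 5.6, -0.5]
width: 17.4
```

Call:
apply_moves([
  {"gripper":0,"delta_pos":[0,0,0],"dr":[0,0,0]},
  {"gripper":0,"delta_pos":[0,0,0],"dr":[0,0,0]},
  {"gripper":0,"delta_pos":[0,0,0],"dr":[0,0,0]},
  {"gripper":0,"delta_pos":[0,0,0],"dr":[0,0,0]},
  {"gripper":0,"delta_pos":[0,0,0],"dr":[0,0,0]},
])

```text
t: 13.63
ee_pos: [608.3, 36.7, 139.8]
orientation: [0.083, 1.568, -0.085]
ft_force: [0.2, -2.7, 2.2]
width: 17.6
```

```bash
python3 -c "
from h import *
st()
for r in arc(30,-6,30,3.98).reshape(6,5,2): print(r.tolist())"
```

```text
13.6333 grasp [608.31  36.72 150.85] rad 39.49 hourdeg 29.84 F [ 0.2 -2.7  2.2] M [-0.41 -0.07 -0.04] w 17.6
[[0.37, 0.19], [0.39, 0.15], [0.4, 0.1], [0.41, 0.07], [0.42, 0.02]]
[[0.42, -0.02], [0.41, -0.07], [0.4, -0.1], [0.39, -0.15], [0.37, -0.19]]
[[0.35, -0.23], [0.32, -0.26], [0.3, -0.3], [0.26, -0.32], [0.23, -0.35]]
[[0.19, -0.37], [0.15, -0.39], [0.1, -0.4], [0.07, -0.41], [0.02, -0.42]]
[[-0.02, -0.42], [-0.07, -0.41], [-0.1, -0.4], [-0.15, -0.39], [-0.19, -0.37]]
[[-0.23, -0.35], [-0.26, -0.32], [-0.3, -0.3], [-0.32, -0.26], [-0.35, -0.23]]
```

```bash
python3 -c "
from h import *
for r in arc(30,-4.5,10,3.98).reshape(2,5,2): print(r.tolist())
a=np.radians(-15-7.5*np.arange(16));P=np.c_[-3.98*np.sin(a),3.98*np.cos(a)]
for i in range(15): print(-15-7.5*(i+1),((P[i+1]-P[i])/5).round(3).tolist())"
```

```text
[[0.28, 0.14], [0.28, 0.13], [0.3, 0.1], [0.3, 0.07], [0.31, 0.06]]
[[0.31, 0.02], [0.31, 0.01], [0.32, -0.02], [0.31, -0.05], [0.3, -0.07]]
-22.5 [0.099, -0.033]
-30.0 [0.093, -0.046]
-37.5 [0.087, -0.058]
-45.0 [0.078, -0.069]
-52.5 [0.069, -0.078]
-60.0 [0.058, -0.087]
-67.5 [0.046, -0.093]
-75.0 [0.033, -0.099]
-82.5 [0.02, -0.102]
-90.0 [0.007, -0.104]
-97.5 [-0.007, -0.104]
-105.0 [-0.02, -0.102]
-112.5 [-0.033, -0.099]
-120.0 [-0.046, -0.093]
-127.5 [-0.058, -0.087]
```

Call:
apply_moves([
  {"gripper":0,"delta_pos":[0,0.28,0.14],"dr":[0,0,0]},
  {"gripper":0,"delta_pos":[0,0.28,0.13],"dr":[0,0,0]},
  {"gripper":0,"delta_pos":[0,0.3,0.1],"dr":[0,0,0]},
  {"gripper":0,"delta_pos":[0,0.3,0.07],"dr":[0,0,0]},
  {"gripper":0,"delta_pos":[0,0.31,0.06],"dr":[0,0,0]},
])

```text
t: 14.05
ee_pos: [615.1, 51.5, 139.8]
orientation: [0.084, 1.568, -0.084]
ft_force: [1.7, -3.6, 2.7]
width: 17.4
```

Call:
apply_moves([
  {"gripper":0,"delta_pos":[0,0.31,0.02],"dr":[0,0,0]},
  {"gripper":0,"delta_pos":[0,0.31,0.01],"dr":[0,0,0]},
  {"gripper":0,"delta_pos":[0,0.32,-0.02],"dr":[0,0,0]},
  {"gripper":0,"delta_pos":[0,0.31,-0.05],"dr":[0,0,0]},
  {"gripper":0,"delta_pos":[0,0.3,-0.07],"dr":[0,0,0]},
])

```text
t: 14.47
ee_pos: [615.4, 67.2, 139.8]
orientation: [0.084, 1.568, -0.084]
ft_force: [3.2, -3.9, 3.1]
width: 17.5
```

Call:
apply_moves([
  {"gripper":0,"delta_pos":[0,0.1,-0.033],"dr":[0,0,0]},
  {"gripper":0,"delta_pos":[0,0.1,-0.033],"dr":[0,0,0]},
  {"gripper":0,"delta_pos":[0,0.1,-0.033],"dr":[0,0,0]},
  {"gripper":0,"delta_pos":[0,0.1,-0.033],"dr":[0,0,0]},
  {"gripper":0,"delta_pos":[0,0.1,-0.033],"dr":[0,0,0]},
])

```text
t: 14.88
ee_pos: [614.2, 72.1, 139.8]
orientation: [0.085, 1.569, -0.084]
ft_force: [3.8, -0.6, 2.9]
width: 17.4
```

Call:
apply_moves([
  {"gripper":0,"delta_pos":[0,0.093,-0.046],"dr":[0,0,0]},
  {"gripper":0,"delta_pos":[0,0.093,-0.046],"dr":[0,0,0]},
  {"gripper":0,"delta_pos":[0,0.093,-0.046],"dr":[0,0,0]},
  {"gripper":0,"delta_pos":[0,0.093,-0.046],"dr":[0,0,0]},
  {"gripper":0,"delta_pos":[0,0.093,-0.046],"dr":[0,0,0]},
])

```text
t: 15.3
ee_pos: [612.3, 76.9, 139.8]
orientation: [0.084, 1.569, -0.084]
ft_force: [4.4, 0.2, 4.1]
width: 17.8
```

Call:
apply_moves([
  {"gripper":0,"delta_pos":[0,0.087,-0.058],"dr":[0,0,0]},
  {"gripper":0,"delta_pos":[0,0.087,-0.058],"dr":[0,0,0]},
  {"gripper":0,"delta_pos":[0,0.087,-0.058],"dr":[0,0,0]},
  {"gripper":0,"delta_pos":[0,0.087,-0.058],"dr":[0,0,0]},
  {"gripper":0,"delta_pos":[0,0.087,-0.058],"dr":[0,0,0]},
])

```text
t: 15.72
ee_pos: [609.8, 81.5, 139.7]
orientation: [0.084, 1.569, -0.084]
ft_force: [3.8, 2.2, 3.1]
width: 17.9
```

Call:
apply_moves([
  {"gripper":0,"delta_pos":[0,0.078,-0.069],"dr":[0,0,0]},
  {"gripper":0,"delta_pos":[0,0.078,-0.069],"dr":[0,0,0]},
  {"gripper":0,"delta_pos":[0,0.078,-0.069],"dr":[0,0,0]},
  {"gripper":0,"delta_pos":[0,0.078,-0.069],"dr":[0,0,0]},
  {"gripper":0,"delta_pos":[0,0.078,-0.069],"dr":[0,0,0]},
])

```text
t: 16.13
ee_pos: [606.8, 85.7, 139.7]
orientation: [0.084, 1.569, -0.084]
ft_force: [4.0, 2.9, 4.4]
width: 17.6
```

Call:
apply_moves([
  {"gripper":0,"delta_pos":[0,0.069,-0.078],"dr":[0,0,0]},
  {"gripper":0,"delta_pos":[0,0.069,-0.078],"dr":[0,0,0]},
  {"gripper":0,"delta_pos":[0,0.069,-0.078],"dr":[0,0,0]},
  {"gripper":0,"delta_pos":[0,0.069,-0.078],"dr":[0,0,0]},
  {"gripper":0,"delta_pos":[0,0.069,-0.078],"dr":[0,0,0]},
])

```text
t: 16.55
ee_pos: [603.1, 89.6, 139.7]
orientation: [0.084, 1.569, -0.084]
ft_force: [3.4, 3.2, 3.7]
width: 17.5
```

Call:
apply_moves([
  {"gripper":0,"delta_pos":[0,0.058,-0.087],"dr":[0,0,0]},
  {"gripper":0,"delta_pos":[0,0.058,-0.087],"dr":[0,0,0]},
  {"gripper":0,"delta_pos":[0,0.058,-0.087],"dr":[0,0,0]},
  {"gripper":0,"delta_pos":[0,0.058,-0.087],"dr":[0,0,0]},
  {"gripper":0,"delta_pos":[0,0.058,-0.087],"dr":[0,0,0]},
])

```text
t: 16.97
ee_pos: [600.7, 91.7, 140.0]
orientation: [0.083, 1.566, -0.085]
ft_force: [8.7, -4.7, 2.2]
width: 18.2
```

The force now opposes the motion at about 10 N and the TCP lags. I'll push a little further to confirm.

Call:
apply_moves([
  {"gripper":0,"delta_pos":[0,0.046,-0.093],"dr":[0,0,0]},
  {"gripper":0,"delta_pos":[0,0.046,-0.093],"dr":[0,0,0]},
  {"gripper":0,"delta_pos":[0,0,0],"dr":[0,0,0]},
  {"gripper":0,"delta_pos":[0,0,0],"dr":[0,0,0]},
  {"gripper":0,"delta_pos":[0,0,0],"dr":[0,0,0]},
])

```text
t: 17.38
ee_pos: [600.1, 92.2, 140.1]
orientation: [0.082, 1.564, -0.085]
ft_force: [11.1, -5.5, 0.1]
width: 17.5
```

```bash
python3 -c "
from h import *
st()
from workcell import ctrl
for i in range(3):pass
"
```

```text
17.3833 grasp [600.    92.2  151.13] rad 40.0 hourdeg 300.09 F [11.1 -5.5  0.1] M [-0.95 -2.12  0.03] w 17.5
```

Call:
apply_moves([
  {"gripper":0,"delta_pos":[0,0.043,-0.094],"dr":[0,0,0]},
  {"gripper":0,"delta_pos":[0,0.043,-0.094],"dr":[0,0,0]},
  {"gripper":0,"delta_pos":[0,0.043,-0.094],"dr":[0,0,0]},
  {"gripper":0,"delta_pos":[0,0,0],"dr":[0,0,0]},
  {"gripper":0,"delta_pos":[0,0,0],"dr":[0,0,0]},
])

```text
t: 17.8
ee_pos: [598.6, 93.0, 140.4]
orientation: [0.082, 1.561, -0.086]
ft_force: [15.3, -8.9, -1.1]
width: 17.4
```

```bash
python3 -c "
from h import *
st()
"
```

```text
17.8 grasp [598.49  93.05 151.4 ] rad 39.84 hourdeg 297.61 F [15.3 -8.9 -1.1] M [-1.55 -2.67 -0.01] w 17.4
```

Dead stop confirmed: 18 N at about 92° anticlockwise of 1. Releasing and rising.

Call:
apply_moves([
  {"gripper":100,"delta_pos":[0,0,0],"dr":[0,0,0]},
  {"gripper":100,"delta_pos":[0,0,0],"dr":[0,0,0]},
  {"gripper":100,"delta_pos":[0,0,0],"dr":[0,0,0]},
  {"gripper":100,"delta_pos":[0,0,0],"dr":[0,0,0]},
  {"gripper":100,"delta_pos":[0,0,0],"dr":[0,0,0]},
])

```text
t: 18.22
ee_pos: [593.8, 95.4, 139.1]
orientation: [0.084, 1.571, -0.084]
ft_force: [0.7, 0.6, 0.3]
width: 47.5
```

Call:
apply_moves([
  {"gripper":100,"delta_pos":[-1.6,0,0],"dr":[0,0,0]},
  {"gripper":100,"delta_pos":[-1.6,0,0],"dr":[0,0,0]},
  {"gripper":100,"delta_pos":[-1.6,0,0],"dr":[0,0,0]},
  {"gripper":100,"delta_pos":[-1.6,0,0],"dr":[0,0,0]},
  {"gripper":100,"delta_pos":[-1.6,0,0],"dr":[0,0,0]},
])

```text
t: 18.63
ee_pos: [594.2, 95.6, 220.1]
orientation: [0.084, 1.57, -0.084]
ft_force: [-0.0, -0.2, 0.3]
width: 80.4
```

Call:
apply_moves([
  {"gripper":100,"delta_pos":[0,0,0],"dr":[0.10472,0,0]},
  {"gripper":100,"delta_pos":[0,0,0],"dr":[0.10472,0,0]},
  {"gripper":100,"delta_pos":[0,0,0],"dr":[0.10472,0,0]},
  {"gripper":100,"delta_pos":[0,0,0],"dr":[0.10472,0,0]},
  {"gripper":100,"delta_pos":[0,0,0],"dr":[0.10472,0,0]},
])

```text
t: 19.05
ee_pos: [594.3, 95.6, 219.5]
orientation: [0.497, 1.514, -0.498]
ft_force: [0.2, 0.3, -0.5]
width: 88.0
```

Call:
apply_moves([
  {"gripper":100,"delta_pos":[0,0,0],"dr":[0.10472,0,0]},
  {"gripper":100,"delta_pos":[0,0,0],"dr":[0.10472,0,0]},
  {"gripper":100,"delta_pos":[0,0,0],"dr":[0.10472,0,0]},
  {"gripper":100,"delta_pos":[0,0,0],"dr":[0.10472,0,0]},
  {"gripper":100,"delta_pos":[0,0,0],"dr":[0.10472,0,0]},
])

```text
t: 19.47
ee_pos: [594.3, 95.6, 219.4]
orientation: [0.9, 1.377, -0.902]
ft_force: [-0.0, -0.9, -0.5]
width: 87.9
```

Call:
apply_moves([
  {"gripper":80,"delta_pos":[0,0,0],"dr":[0.10472,0,0]},
  {"gripper":80,"delta_pos":[0,0,0],"dr":[0.10472,0,0]},
  {"gripper":80,"delta_pos":[0,0,0],"dr":[0.10472,0,0]},
  {"gripper":80,"delta_pos":[0,0,0],"dr":[0.10472,0,0]},
  {"gripper":80,"delta_pos":[0,0,0],"dr":[0.10472,0,0]},
])

```text
t: 19.88
ee_pos: [594.3, 95.6, 219.4]
orientation: [1.291, 1.155, -1.292]
ft_force: [0.3, 0.6, 0.8]
width: 70.2
```

```bash
python3 -c "
from h import *
st();o,p,r=pose();print(r.as_matrix().round(3),o['qpos'])
b=C-94*BX[:2];t=np.array([*b,200]);print(t,r.inv().apply(t-p)/10)
D=R.from_matrix(np.c_[-BZ,BX,np.cross(-BZ,BX)]);print((r.inv()*D).as_rotvec())
"
```

```text
19.8833 grasp [594.28  95.61 230.4 ] rad 39.93 hourdeg 290.53 F [0.3 0.6 0.8] M [-0.03  0.05 -0.04] w 70.2
[[-0.001  0.994 -0.112]
 [-0.    -0.112 -0.994]
 [-1.    -0.001  0.   ]] [ 1.39763544e-01  4.02879429e-01  1.69099350e+00 -5.87914793e-05
  1.04882849e+00  2.51829653e-01]
[482.89098573  70.00038491 200.        ] [  1.95309197 -10.77908142   3.7887492 ]
[-0.00469902  0.00032311  0.00106186]
```

Call:
apply_moves([
  {"gripper":80,"delta_pos":[0,-2.156,0.758],"dr":[0,0,0]},
  {"gripper":80,"delta_pos":[0,-2.156,0.758],"dr":[0,0,0]},
  {"gripper":80,"delta_pos":[0,-2.156,0.758],"dr":[0,0,0]},
  {"gripper":80,"delta_pos":[0,-2.156,0.758],"dr":[0,0,0]},
  {"gripper":80,"delta_pos":[0,-2.156,0.758],"dr":[0,0,0]},
])

```text
t: 20.3
ee_pos: [482.0, 69.2, 219.4]
orientation: [1.287, 1.157, -1.288]
ft_force: [0.3, -0.5, 1.1]
width: 70.4
```

Call:
apply_moves([
  {"gripper":80,"delta_pos":[1.4,0,0],"dr":[0,0,0]},
  {"gripper":80,"delta_pos":[1.4,0,0],"dr":[0,0,0]},
  {"gripper":80,"delta_pos":[1.4,0,0],"dr":[0,0,0]},
  {"gripper":80,"delta_pos":[1.4,0,0],"dr":[0,0,0]},
  {"gripper":80,"delta_pos":[0,0,0],"dr":[0,0,0]},
])

```text
t: 20.72
ee_pos: [481.5, 69.2, 161.5]
orientation: [1.285, 1.16, -1.291]
ft_force: [-0.1, 0.4, -0.2]
width: 70.2
```

```bash
python3 -c "
from h import *
st();o,p,r=pose();print(p)
from workcell import ctrl
d=ctrl.get_image('scene');cv2.imwrite('pics/s4.png',cv2.convertScaleAbs(cv2.resize(d['img'][140:340,220:430,::-1],None,fx=3,fy=3,interpolation=2),alpha=1.4))"
```

```text
20.7167 grasp [481.6   69.23 172.53] rad 95.21 hourdeg 179.45 F [-0.1  0.4 -0.2] M [-0.11  0.09  0.  ] w 70.2
[481.54413865  69.2205602  161.52534104]
```

View pics/s4.png

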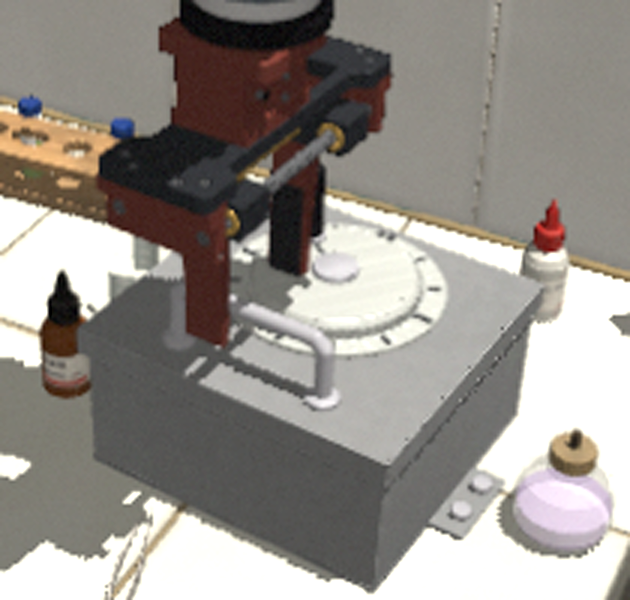

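The fingers straddle the bar, front finger (207,330) and rear finger (290,260), so I'll go down and grip.

Call:
apply_moves([
  {"gripper":80,"delta_pos":[1.0,0.1,0],"dr":[0,0,0]},
  {"gripper":80,"delta_pos":[1.0,0,0],"dr":[0,0,0]},
  {"gripper":80,"delta_pos":[0.8,0,0],"dr":[0,0,0]},
  {"gripper":0,"delta_pos":[0,0,0],"dr":[0,0,0]},
  {"gripper":0,"delta_pos":[0,0,0],"dr":[0,0,0]},
])

```text
t: 21.18
ee_pos: [484.2, 69.2, 135.1]
orientation: [1.287, 1.157, -1.289]
ft_force: [-0.6, -0.1, 0.6]
width: 60.1
```

Call:
apply_moves([
  {"gripper":0,"delta_pos":[0,0,0],"dr":[0,0,0]},
  {"gripper":0,"delta_pos":[0,0,0],"dr":[0,0,0]},
  {"gripper":0,"delta_pos":[0,0,0],"dr":[0,0,0]},
  {"gripper":0,"delta_pos":[0,0,0],"dr":[0,0,0]},
  {"gripper":0,"delta_pos":[0,0,0],"dr":[0,0,0]},
])

```text
t: 21.6
ee_pos: [484.7, 69.2, 135.9]
orientation: [1.288, 1.156, -1.287]
ft_force: [0.2, -0.2, 0.2]
width: 27.4
```

Call:
apply_moves([
  {"gripper":0,"delta_pos":[0,0,0],"dr":[0,0,0]},
  {"gripper":0,"delta_pos":[0,0,0],"dr":[0,0,0]},
  {"gripper":0,"delta_pos":[0,0,0],"dr":[0,0,0]},
  {"gripper":0,"delta_pos":[0,0,0],"dr":[0,0,0]},
  {"gripper":0,"delta_pos":[0,0,0],"dr":[0,0,0]},
])

```text
t: 22.02
ee_pos: [485.3, 69.1, 135.8]
orientation: [1.289, 1.155, -1.287]
ft_force: [4.8, -1.3, -2.0]
width: 9.0
```

```bash
python3 -c "
from h import *
st();o,p,r=pose();print(p,o['width'])
th=np.radians(np.r_[np.arange(0,16,1.5),np.arange(18,88,3)])
f=172*np.cos(th)-46*np.sin(th);h=172*np.sin(th)+46*np.cos(th)
dy=-np.diff(f)/10;dx=-np.diff(h)/10
for i in range(len(dx)): print(i,np.degrees(th[i+1]).round(1),dx[i].round(2),dy[i].round(2))
"
```

```text
22.0167 grasp [485.33  69.12 146.82] rad 91.48 hourdeg 179.62 F [ 4.8 -1.3 -2. ] M [-0.26 -0.56 -0.03] w 9.0
[485.34968977  69.12376968 135.81633813] 9.003414861065021
0 1.5 -0.45 0.13
1 3.0 -0.45 0.14
2 4.5 -0.44 0.15
3 6.0 -0.44 0.16
4 7.5 -0.43 0.17
5 9.0 -0.43 0.18
6 10.5 -0.42 0.19
7 12.0 -0.42 0.21
8 13.5 -0.41 0.22
9 15.0 -0.41 0.23
10 18.0 -0.8 0.49
11 21.0 -0.77 0.53
12 24.0 -0.74 0.57
13 27.0 -0.71 0.61
14 30.0 -0.68 0.64
15 33.0 -0.64 0.68
16 36.0 -0.61 0.71
17 39.0 -0.57 0.74
18 42.0 -0.53 0.77
19 45.0 -0.49 0.79
20 48.0 -0.45 0.82
21 51.0 -0.4 0.84
22 54.0 -0.36 0.86
23 57.0 -0.31 0.88
24 60.0 -0.27 0.89
25 63.0 -0.22 0.91
26 66.0 -0.17 0.92
27 69.0 -0.12 0.92
28 72.0 -0.07 0.93
29 75.0 -0.02 0.93
30 78.0 0.02 0.93
31 81.0 0.07 0.93
32 84.0 0.12 0.92
33 87.0 0.17 0.92
```

Call:
apply_moves([
  {"gripper":0,"delta_pos":[-0.15,0.04,0],"dr":[0,0,0]},
  {"gripper":0,"delta_pos":[-0.15,0.04,0],"dr":[0,0,0]},
  {"gripper":0,"delta_pos":[-0.15,0.05,0],"dr":[0,0,0]},
  {"gripper":0,"delta_pos":[0,0,0],"dr":[0,0,0]},
  {"gripper":0,"delta_pos":[0,0,0],"dr":[0,0,0]},
])

```text
t: 22.43
ee_pos: [486.4, 69.0, 139.8]
orientation: [1.288, 1.156, -1.287]
ft_force: [5.7, -0.3, -8.6]
width: 9.0
```

The lid lifts at 8.6 N, so the bolt is back. Continuing along the arc.

Call:
apply_moves([
  {"gripper":0,"delta_pos":[-0.45,0.14,0],"dr":[0,0,0]},
  {"gripper":0,"delta_pos":[-0.44,0.15,0],"dr":[0,0,0]},
  {"gripper":0,"delta_pos":[-0.44,0.16,0],"dr":[0,0,0]},
  {"gripper":0,"delta_pos":[-0.43,0.17,0],"dr":[0,0,0]},
  {"gripper":0,"delta_pos":[-0.43,0.18,0],"dr":[0,0,0]},
])

```text
t: 22.85
ee_pos: [493.9, 68.2, 161.2]
orientation: [1.288, 1.157, -1.288]
ft_force: [6.9, -0.2, -14.0]
width: 9.0
```

Call:
apply_moves([
  {"gripper":0,"delta_pos":[-0.42,0.19,0],"dr":[0,0,0]},
  {"gripper":0,"delta_pos":[-0.42,0.21,0],"dr":[0,0,0]},
  {"gripper":0,"delta_pos":[-0.41,0.22,0],"dr":[0,0,0]},
  {"gripper":0,"delta_pos":[-0.41,0.23,0],"dr":[0,0,0]},
  {"gripper":0,"delta_pos":[0,0,0],"dr":[0,0,0]},
])

```text
t: 23.27
ee_pos: [502.0, 67.3, 178.1]
orientation: [1.287, 1.157, -1.289]
ft_force: [2.9, 0.4, -6.0]
width: 9.1
```

```bash
cat >> h.py <<'E'
def lid():
    o,p,r=pose();q=p-11*r.as_matrix()[:,0];H=C+78*BX[:2];f=(H-q[:2])@BX[:2];h=q[2]-98
    print(o["t"],"f,h",f.round(1),h.round(1),"r",np.hypot(f,h).round(1),"(178.0) lid deg",np.degrees(np.arctan2(h,f)-np.arctan2(46,172)).round(1),"F",o["ft_force"].round(1),"M",o["moment"].round(2),"w",round(o["width"],1))
E
python3 -c "
from h import *
lid()"
```

```text
23.2667 f,h 152.7 91.1 r 177.8 (178.0) lid deg 15.9 F [ 2.9  0.4 -6. ] M [-0.09 -0.31 -0.03] w 9.1
```

Call:
apply_moves([
  {"gripper":0,"delta_pos":[-0.8,0.49,0],"dr":[0,0,0]},
  {"gripper":0,"delta_pos":[-0.77,0.53,0],"dr":[0,0,0]},
  {"gripper":0,"delta_pos":[-0.74,0.57,0],"dr":[0,0,0]},
  {"gripper":0,"delta_pos":[-0.71,0.61,0],"dr":[0,0,0]},
  {"gripper":0,"delta_pos":[-0.68,0.64,0],"dr":[0,0,0]},
])

```text
t: 23.68
ee_pos: [528.7, 64.4, 215.5]
orientation: [1.285, 1.16, -1.292]
ft_force: [-5.5, 2.8, -8.9]
width: 9.1
```

Call:
apply_moves([
  {"gripper":0,"delta_pos":[-0.64,0.68,0],"dr":[0,0,0]},
  {"gripper":0,"delta_pos":[-0.61,0.71,0],"dr":[0,0,0]},
  {"gripper":0,"delta_pos":[-0.57,0.74,0],"dr":[0,0,0]},
  {"gripper":0,"delta_pos":[-0.53,0.77,0],"dr":[0,0,0]},
  {"gripper":0,"delta_pos":[-0.49,0.79,0],"dr":[0,0,0]},
])

```text
t: 24.1
ee_pos: [564.0, 60.6, 245.0]
orientation: [1.284, 1.163, -1.294]
ft_force: [-15.0, 3.3, 5.6]
width: 8.9
```

```bash
python3 -c "
from h import *
lid()"
```

```text
24.1 f,h 90.3 158.0 r 182.0 (178.0) lid deg 45.3 F [-15.    3.3   5.6] M [ 0.46  2.8  -0.07] w 8.9
```

Call:
apply_moves([
  {"gripper":0,"delta_pos":[-0.37,0.82,0],"dr":[0,0,0]},
  {"gripper":0,"delta_pos":[-0.33,0.84,0],"dr":[0,0,0]},
  {"gripper":0,"delta_pos":[-0.29,0.86,0],"dr":[0,0,0]},
  {"gripper":0,"delta_pos":[-0.25,0.88,0],"dr":[0,0,0]},
  {"gripper":0,"delta_pos":[-0.22,0.89,0],"dr":[0,0,0]},
])

```text
t: 24.52
ee_pos: [609.3, 55.7, 263.4]
orientation: [1.287, 1.157, -1.288]
ft_force: [-14.6, 0.1, 21.5]
width: 9.2
```

```bash
python3 -c "
from h import *
lid()
from workcell import ctrl
d=ctrl.get_image('scene');cv2.imwrite('pics/s5.png',cv2.convertScaleAbs(cv2.resize(d['img'][100:340,220:460,::-1],None,fx=2.4,fy=2.4,interpolation=2),alpha=1.4))"
```

```text
24.5167 f,h 44.8 176.4 r 182.0 (178.0) lid deg 60.8 F [-14.6   0.1  21.5] M [-0.03  2.72  0.  ] w 9.2
```

View pics/s5.png

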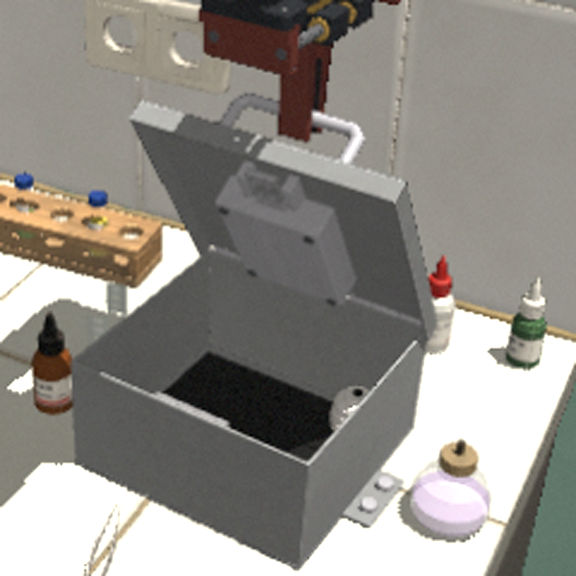

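The lid stands at about 60° and the glassware is untouched (dropper (52,375), lamp (452,495)). The tool pushes down on the bar at 21 N, so I'll bias the arc upward.

Call:
apply_moves([
  {"gripper":0,"delta_pos":[-0.3,0.88,0],"dr":[0,0,0]},
  {"gripper":0,"delta_pos":[-0.25,0.9,0],"dr":[0,0,0]},
  {"gripper":0,"delta_pos":[-0.17,0.92,0],"dr":[0,0,0]},
  {"gripper":0,"delta_pos":[0,0,0],"dr":[0,0,0]},
  {"gripper":0,"delta_pos":[0,0,0],"dr":[0,0,0]},
])

```text
t: 24.98
ee_pos: [638.1, 52.4, 268.9]
orientation: [1.289, 1.154, -1.285]
ft_force: [-1.7, -0.8, 5.7]
width: 9.1
```

```bash
python3 -c "
from h import *
lid()"
```

```text
24.9833 f,h 15.9 181.9 r 182.6 (178.0) lid deg 70.0 F [-1.7 -0.8  5.7] M [-0.19  0.56 -0.02] w 9.1
```

Call:
apply_moves([
  {"gripper":0,"delta_pos":[-0.1,0.93,0],"dr":[0,0,0]},
  {"gripper":0,"delta_pos":[-0.06,0.93,0],"dr":[0,0,0]},
  {"gripper":0,"delta_pos":[-0.02,0.93,0],"dr":[0,0,0]},
  {"gripper":0,"delta_pos":[0,0,0],"dr":[0,0,0]},
  {"gripper":0,"delta_pos":[0,0,0],"dr":[0,0,0]},
])

```text
t: 25.4
ee_pos: [666.1, 49.3, 270.3]
orientation: [1.29, 1.153, -1.285]
ft_force: [-0.1, -1.9, 5.8]
width: 8.8
```

Call:
apply_moves([
  {"gripper":0,"delta_pos":[0.04,0.93,0],"dr":[0,0,0]},
  {"gripper":0,"delta_pos":[0.08,0.93,0],"dr":[0,0,0]},
  {"gripper":0,"delta_pos":[0.0,0,0],"dr":[0,0,0]},
  {"gripper":0,"delta_pos":[0,0,0],"dr":[0,0,0]},
  {"gripper":0,"delta_pos":[0,0,0],"dr":[0,0,0]},
])

```text
t: 25.82
ee_pos: [684.1, 47.3, 267.9]
orientation: [1.289, 1.153, -1.285]
ft_force: [1.3, -2.5, 5.6]
width: 9.0
```

```bash
python3 -c "
from h import *
lid()"
```

```text
25.8167 f,h -30.4 180.9 r 183.4 (178.0) lid deg 84.6 F [ 1.3 -2.5  5.6] M [-0.67 -0.18  0.02] w 9.0
```

Call:
apply_moves([
  {"gripper":34,"delta_pos":[0,0,0],"dr":[0,0,0]},
  {"gripper":34,"delta_pos":[0,0,0],"dr":[0,0,0]},
  {"gripper":34,"delta_pos":[0,0,0],"dr":[0,0,0]},
  {"gripper":34,"delta_pos":[0,0,0],"dr":[0,0,0]},
  {"gripper":34,"delta_pos":[0,0,0],"dr":[0,0,0]},
])

```text
t: 26.23
ee_pos: [682.6, 48.0, 266.0]
orientation: [1.287, 1.157, -1.288]
ft_force: [0.7, -0.6, 0.9]
width: 29.6
```

Call:
apply_moves([
  {"gripper":34,"delta_pos":[-0.6,0,0],"dr":[0,0,0]},
  {"gripper":34,"delta_pos":[-1.0,0,0],"dr":[0,0,0]},
  {"gripper":34,"delta_pos":[-1.0,0,0],"dr":[0,0,0]},
  {"gripper":34,"delta_pos":[-1.5,0,0],"dr":[0,0,0]},
  {"gripper":34,"delta_pos":[-1.5,0,0],"dr":[0,0,0]},
])

```text
t: 26.65
ee_pos: [683.1, 47.9, 324.2]
orientation: [1.288, 1.156, -1.287]
ft_force: [0.2, -0.6, 0.3]
width: 29.9
```

Call:
apply_moves([
  {"gripper":34,"delta_pos":[-1.5,0,0],"dr":[0,0,0]},
  {"gripper":34,"delta_pos":[-1.5,0,0],"dr":[0,0,0]},
  {"gripper":34,"delta_pos":[-1.0,0,0],"dr":[0,0,0]},
  {"gripper":34,"delta_pos":[0,0,0],"dr":[0,0,0]},
  {"gripper":34,"delta_pos":[0,0,0],"dr":[0,0,0]},
])

```text
t: 27.07
ee_pos: [683.2, 47.9, 363.4]
orientation: [1.289, 1.155, -1.286]
ft_force: [-0.0, 0.3, -0.6]
width: 29.8
```

```bash
python3 -c "
from h import *
o,p,r=pose();print(p,o['ft_force'],o['qvel'])
from workcell import ctrl
d=ctrl.get_image('scene');cv2.imwrite('pics/s6.png',cv2.convertScaleAbs(cv2.resize(d['img'][60:340,200:480,::-1],None,fx=2,fy=2,interpolation=2),alpha=1.4))"
```

```text
[683.15801342  47.85669016 363.39190458] [-0.02528216  0.2897539  -0.61025017] [ 0.00037452  0.02089624  0.03041877  0.00072174 -0.00405557 -0.0008754 ]
```

View pics/s6.png

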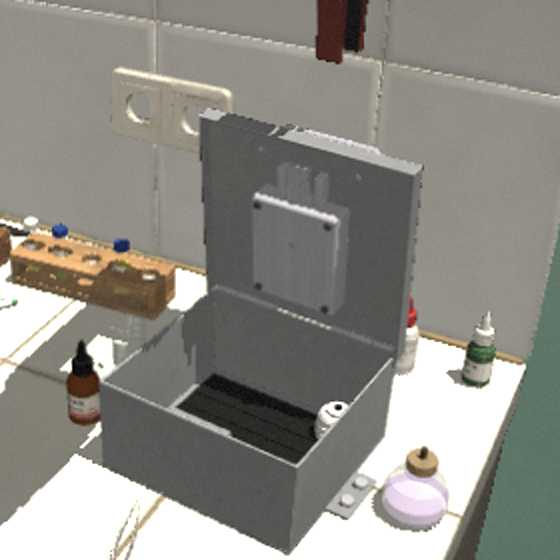

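The lid stands upright and free, with the fingers (340,40) clear above it and the glassware standing. One numeric check, then I'll hand in.

```bash
python3 - <<'E'
from h import *
from workcell import ctrl
d=ctrl.get_image("scene");s=dict(np.load("scene0.npz"))
c,r=ray(d,[[335,150],[335,250]][0:1]); 
v,u=np.mgrid[128:200,308:400:4];px=np.c_[u.ravel(),v.ravel()]
c,r=ray(d,px);P=c+r*d["range_z"][px[:,1],px[:,0]][:,None]
bx=(P[:,:2]-(C+78*BX[:2]))@BX[:2];k=(P[:,2]>150)&(P[:,2]<290)&(abs(bx)<40)
print("lid tilt deg (incl. lock case)",k.sum(),90-np.degrees(np.arctan(-np.polyfit(P[k,2],bx[k],1)[0])))
for n,(x,y,w,h) in dict(dropper=(230,230,24,45),lamp=(385,280,45,45),beaker=(250,215,25,30)).items():
    a=s["img"][y:y+h,x:x+w];b=d["img"][y-8:y+h+8,x-8:x+w+8]
    m=cv2.minMaxLoc(cv2.matchTemplate(b,a,cv2.TM_CCOEFF_NORMED));print(n,"match",round(m[1],3),"shift px",m[3][0]-8,m[3][1]-8)
print(ctrl.get_obs()["ft_force"],ctrl.close_job())
E
```

```text
lid tilt deg (incl. lock case) 1446 91.96807571754955
dropper match 0.779 shift px 0 0
lamp match 0.999 shift px 0 0
beaker match 0.501 shift px 0 8
the job is handed in; nothing more can be done
[-0.86096925 -0.75004718  0.22126458] None
```

The lockbox is open with its lid standing upright and nothing holding it. I handed the job in after about 27 s of the 72 s allowed; no verdict was given.

- **Lock:** I cranked the dial anticlockwise, stopping on 8 the third time at about 239.9° (mark 240°). Then I went clockwise, stopping on 1 the second time at about 29.8° (mark 30°). Going slowly anticlockwise, the dial stopped about 92° past 1, with about 18 N at the knob.
- **Lid:** It began to rise at about 8.6 N, so the bolt was back. I raised it by its handle, let go and moved the gripper clear above it.

**Last checks:**
- **Lid angle:** The arm put the lid at about 85° before release. A depth fit afterwards gave about 92°; that fit includes the lock case, so it is rough. Both are well above the 72° needed, and the lid stayed put after I let go.
- **Contact:** The wrist force was near zero at hand-in.
- **Dropper bottle and spirit lamp:** Neither had shifted in the picture (0 px). The bottle's match was weaker, at 0.78.
- **Beaker:** The check failed to say anything: the match was poor (0.50, with an 8 px shift at the edge of the search). The beaker is transparent and lay partly in shadow with the background changed. The arm never came near it.

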